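# Gauge a hinge leaf and hold it in line with the cabinet jamb

### The arm

A 6-joint arm with a two-finger parallel gripper is mounted at the origin on the work surface. World frame = base frame: x ahead of the robot, y to its left, z up, the work surface at z = 0. Lengths are in mm, angles in rad, forces in N, time in s.
With the tool pointing down it reaches from about 375 to 925 mm from the base axis. Payload 5.7 kg.
Tool frame: the origin (TCP) lies at the centre of the arm's flange, where the gripper is bolted on; the fingertips stand ctrl.nose_length ahead of it and the grasp point (between the pads) lies 155 mm ahead of it (ctrl.nose_length is the distance from the TCP to the fingertips, in mm); z points along the fingers, y is the direction in which the jaws open and shut (so a half turn about z gives the same grasp; the last joint's range is limited). The gripper opens to 85 mm and grips with 20 to 120 N. Pads are 22 mm wide; open, the fingers measure 114 mm over their backs; the gripper's body (76 mm by 85 mm) begins 54 mm behind the grasp point. The pads swing forward as they close: fully open they stand 13 mm farther back than shut.
Start: joints at [-1.342, 0.359, 1.51, -0, 1.272, -0.115], TCP at [202.228, -564.88, 404.667] pointing down, gripper open.
Joint ranges: [-2.97, 2.97], [-1.01, 2.36], [0.21, 2.38], [-0.96, 4.11], [0.2, 2.71], [-2.98, 2.98]. Speed limits (rad/s): [2.39, 2.39, 3.14, 3.14, 3.14, 3.14].

### API

Orientations are given as a unit quaternion [w, x, y, z].
In Python, from station import ctrl, optics gives the robot as it stands. The module is installed in compiled form; this text tells all that it offers.
- The arm moves only by the tool drive_tool, never from a script. Its arguments are lists of equal length, an entry for each row: "rotation": the turn, a rotation vector about the world's x, y, z in rad, a list of three; "delta_pos": the shift along the world's x, y, z in m, a list of three; "jaw": the closure, from -1 (fully open) to 1 (shut). A call has 1 to 10 rows; each row is the pose to reach, as a shift and turn from the pose commanded when the call began; what a row does not reach only later rows make up. A row lasts 1/12 s, in which the tool goes at most 41.7 mm and 7.16 degrees, less where a joint would pass 70% of its speed; a pose out of reach is approached as far as the arm can. A call with a gripper value outside its range is refused whole. The fingers move at their own pace and stop on an object; "squeeze" is the grip in N (left out, the last holds). Time passes only in rows, so rows that repeat a pose let the fingers close. It gives the time, the measured TCP pose, the force and the opening at its end, in the units of the state.
- ctrl.state(): the state, without advancing time (a new reading comes with each control period).
- optics.camera(name): name is "scene" or "top" or "wrist"; returns (picture, depth): 480x640x3 uint8, red, green, blue; 480x640 float32, mm along the optical axis (not along the pixel's ray), 0 where there is no reading.
- optics.camera_model(name): a dict with "intrinsics" (3x3 intrinsics, pixels), "k1" (the pictures are not rectified: a ray, as slopes to the right and down, at radius r is drawn at 1 + k1 r^2 times it, then the intrinsics apply), "world_from_camera" (4x4, takes a point from camera to world coordinates); the wrist camera has in their place "hand_eye" (4x4, takes a point from camera to tool coordinates, whose origin is the TCP and whose axes are the flange's). Camera axes: x right, y down, z forward; pixel columns grow to the right and rows downward; lengths in mm; the calibration is good to about 2 mm. A picture is of the moment at which its call begins: read the wrist's pose just before it. camera_model takes no time and is no camera call.
- ctrl.sign_off(): hands the job in, once; it reports no verdict.
Trained networks look in the newest picture that a camera, given by its name, has taken for a name from the list of things; names that differ only in an ending like _2 or _b are one class to them, and where a whole thing is asked for, a point or a joint stands for the part that bears it (a point fixed in the world has none). Each returns a list of dicts, best first, with "score" (0 to 1); they miss things now and then, are a little off and sometimes report something else, mostly with a low value. They report only what shows in the picture. A call takes as long as a camera call.
- optics.look_for(camera, target): "point" ([x, y, z] in mm, in the coordinates of the camera as it stood for that picture, good to about 4 mm: the middle of the surface that is visible of it).
- optics.regions_of(camera, target): "region" (480x640 bool, what is visible of it).
The state is a dict: "t": time; "joints": joint angles; "joint_vel": joint speeds; "effort": joint torques, N m; "tcp_pos": TCP position; "tool_rot": TCP orientation; "contact_force": force on the tool from outside, world axes, zero at the start; "torque": the same for the moment, N m; "width": opening from 0.0 (shut) to 1.0 (fully open).
Only numpy, scipy, OpenCV 4.12 (cv2) and the standard library are available. Lean on these libraries where they do the work, as an engineer would, in place of code of your own. Each camera call takes 0.05 s, during which the arm holds its last target.

### The job

Of the two steel hinge leaves, take the one whose bore is open (the other has a brass bush in it), and try it on the upright gauge pin: slide its knuckle well down over the pin, past the pin's upper third, then lift it off again. Bring its knuckle in between the two knuckles of the white jamb block so that the three holes line up for the hinge pin, level and about midway between the lower and upper knuckle, touching neither, pressed no more than lightly against the seat, and finish while still holding it there in the gripper. Leave the hinge pin, the bottle and the loupe where they stand.

Things in the scene. Friction and masses are not known exactly. Their poses are not given: they have to be found in the camera images.
- open_leaf_grip (a point): steel hinge leaf with an open 15 mm bore, standing on edge; point at its plate's middle, half-way up (25 mm above the bottom). Plate 10 mm thick (y), 50 mm high, from 35 mm behind (-x) to 30 mm ahead of this point; cross flange at the -x end 40 mm wide, 50 mm high, its back 46 mm behind; knuckle at the +x end. z up. About 0.28 kg; grip the plate across its thickness from above.
- open_leaf_bore (a point): centre of the same leaf's upright tubular knuckle (28 mm outside, 24 mm high, bottom level with the plate's bottom): on the bore's axis, 12 mm above the leaf's bottom, 52 mm ahead (+x) of open_leaf_grip; the 15 mm bore runs right through along z. Same axes.
- bushed_leaf_grip (a point): the other hinge leaf, same shape, size and axes, but a brass bush in its knuckle (brass ring seen on top) leaves a hole of only about 8 mm, too small for the gauge pin. Same point: plate's middle, 25 mm above the bottom. Not needed.
- gauge_tip (a point): top of the fixed upright brass gauge pin, on its axis, 62 mm above the table: 10 mm thick, the last 5 mm tapered to 5 mm; it stands on a blue square foot 60 mm wide, 12 mm high.
- jamb_seat (a point): where the leaf's knuckle centre belongs: middle of the gap between the jamb block's two fixed steel knuckles, on their upright axis, 70 mm above the table. Lower knuckle 30 to 52 mm above the table, upper 88 to 104 mm, both 28 mm outside, 15 mm bore; 6 mm play under and over the leaf's knuckle. The gap is open to -x; x points into the block, z up.
- jamb: fixed white jamb block, 56 mm wide, 110 mm high, from 20 to 56 mm beyond (+x) the knuckles' axis; dark foot 14 mm high, 90 mm wide, to 20 mm on the -x side. A grey rigid 90-degree V seat in the gap, 40 mm wide at its mouth, open to -x, stops and centres a knuckle pushed to +x exactly on the axis. Origin on the table under the axis; axes as jamb_seat.
- open_leaf: the open-bored leaf; origin on the bore's axis at the leaf's bottom, axes as open_leaf_grip.
- hinge_pin: bystander: brass hinge pin, 10 mm thick, 85 mm high, standing upright on its 22 mm head; origin under its head.
- oil_bottle: bystander: small amber bottle with white cap, 40 mm wide, 95 mm high; origin under it.
- loupe: bystander: black eyepiece loupe, 42 mm wide, 42 mm high, standing; origin under it.

How it is judged:
By the outcome, as a careful person would: the job done as asked, in the order asked, and still so for the second after the job is handed in, while the arm keeps its last pose, push and grip.
It also fails if it takes over 51 s, if anything falls off the work surface, if the arm or the gripper's body presses on something with over 40 N, if the wrist force passes 120 N, or if a joint passes its speed limit or range.

## Working session

There is one attempt and no reset: what is moved stays moved. The work goes in short steps, Python scripts to look and compute and a tool call to move; the robot and the scene stay as the last step left them, time stands still between calls to the robot, and variables do not carry over. Pictures are saved under pics/ and viewed, and the job is handed in when it is done.

Besides the shell and the picture viewer there is one more tool, called by a JSON object that holds its "fn" and its "kwargs", one argument or row to a line. drive_tool: Moves the arm, as the interface text tells. Its arguments: {"type":"object","properties":{"rotation":{"type":"array","items":{"type":"array","items":{"type":"number"}}},"delta_pos":{"type":"array","items":{"type":"array","items":{"type":"number"}}},"jaw":{"type":"array","items":{"type":"number"}},"squeeze":{"type":"number"}},"required":["rotation","delta_pos","jaw"]}

```bash
mkdir -p pics; ls; python3 - <<'E'
from station import ctrl, optics
import cv2, numpy as np
print(ctrl.state()); print(ctrl.nose_length)
for n in ("scene","top","wrist"):
    p,d=optics.camera(n); cv2.imwrite(f"pics/{n}0.png",p[:,:,::-1]); np.save(f"pics/{n}0.npy",d); print(optics.camera_model(n))
E
```

```text
pics
{'t': 0.0, 'joints': array([-1.34211064e+00,  3.59496699e-01,  1.51145965e+00, -1.84232809e-05,
        1.27250165e+00, -1.15088263e-01]), 'joint_vel': array([ 1.87174140e-04,  7.65734991e-04,  7.18125910e-04,  7.88057880e-04,
        2.08744041e-04, -8.08230709e-05]), 'effort': array([ 7.31522414e-04, -5.27616405e+01, -2.78619468e+01, -4.83117728e-04,
        1.30308970e-02, -8.08626254e-06]), 'tcp_pos': array([ 202.13613075, -564.52760285,  403.84787704]), 'tool_rot': array([-9.30671862e-04,  9.85262877e-01,  1.71044420e-01, -6.17344138e-05]), 'contact_force': array([ 0.3535812 , -0.25332977,  0.15770936]), 'torque': array([-0.00404224, -0.01361098,  0.00785716]), 'width': 1.0024178035237976}
173.4
{'intrinsics': array([[475.2215058 ,   0.        , 327.92997126],
       [  0.        , 475.2215058 , 242.36581889],
       [  0.        ,   0.        ,   1.        ]]), 'k1': 0.03431486578724509, 'world_from_camera': array([[ 5.74213700e-01,  6.52395772e-01, -4.94629541e-01,
         1.03702741e+03],
       [ 8.18671815e-01, -4.63027622e-01,  3.39679085e-01,
        -3.26271567e+02
[... 588 characters left out ...]
 -1.87462607e-01, -9.82172322e-01,
         1.09146061e+03],
       [ 0.00000000e+00,  0.00000000e+00,  0.00000000e+00,
         1.00000000e+00]])}
{'intrinsics': array([[429.42367138,   0.        , 314.75368284],
       [  0.        , 429.42367138, 241.3505506 ],
       [  0.        ,   0.        ,   1.        ]]), 'k1': -0.018063968069219394, 'hand_eye': array([[-2.26258749e-03, -9.63261376e-01, -2.68556144e-01,
         6.78622588e+01],
       [ 9.99997440e-01, -2.18897375e-03, -5.73540523e-04,
        -1.48691313e-01],
       [-3.53929152e-05, -2.68556754e-01,  9.63263862e-01,
         2.97990191e+01],
       [ 0.00000000e+00,  0.00000000e+00,  0.00000000e+00,
         1.00000000e+00]])}
```

View pics/scene0.png

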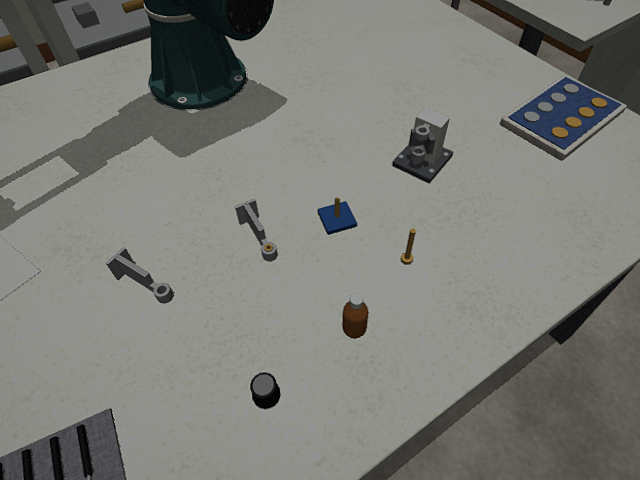

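View pics/top0.png

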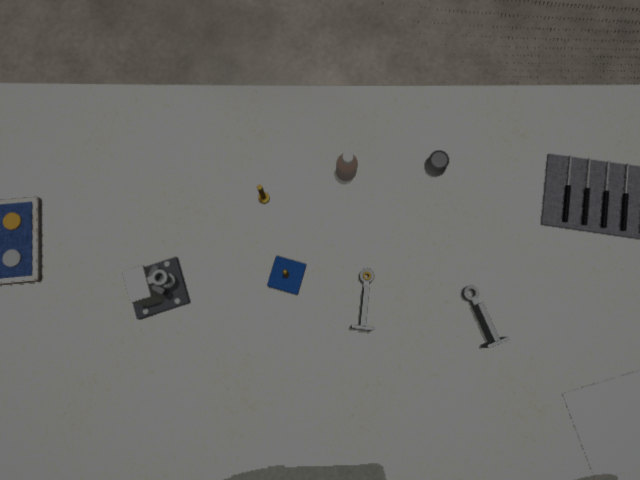

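View pics/wrist0.png

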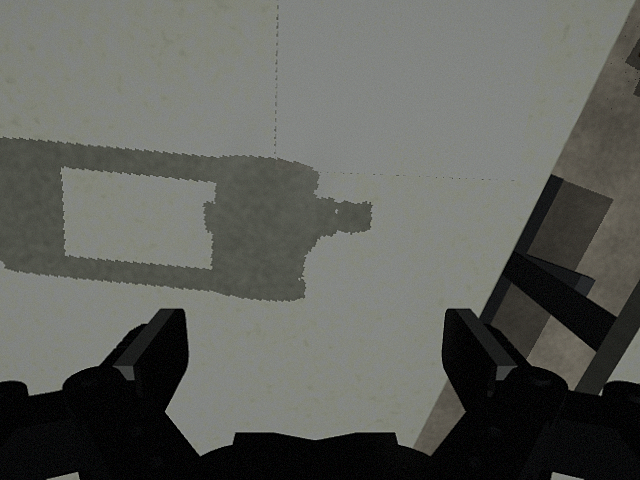

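```bash
cat > h.py <<'E'
import numpy as np, cv2
from station import ctrl, optics
from scipy.spatial.transform import Rotation as R
def model(n,st=None):
    m=optics.camera_model(n)
    if 'hand_eye' in m:
        w,x,y,z=st['tool_rot']; T=np.eye(4); T[:3,:3]=R.from_quat([x,y,z,w]).as_matrix(); T[:3,3]=st['tcp_pos']
        m['world_from_camera']=T@m['hand_eye']
    return m
def rays(m,uv):
    K=m['intrinsics']; uv=np.atleast_2d(uv).astype(float)
    d=(uv-[K[0,2],K[1,2]])/[K[0,0],K[1,1]]; s=d.copy()
    for _ in range(20): s=d/(1+m['k1']*(s**2).sum(1,keepdims=True))
    return np.c_[s,np.ones(len(s))]
def onplane(m,uv,z):
    T=m['world_from_camera']; r=rays(m,uv)@T[:3,:3].T; o=T[:3,3]
    return o+r*((z-o[2])/r[:,2])[:,None]
def cloud(m,d):
    v,u=np.nonzero(d>0); P=rays(m,np.c_[u,v])*d[v,u][:,None]; T=m['world_from_camera']
    return np.c_[u,v],P@T[:3,:3].T+T[:3,3]
def proj(m,P):
    T=np.linalg.inv(m['world_from_camera']); p=np.atleast_2d(P)@T[:3,:3].T+T[:3,3]; s=p[:,:2]/p[:,2:]
    s=s*(1+m['k1']*(s**2).sum(1,keepdims=True)); K=m['intrinsics']; return s*[K[0,0],K[1,1]]+[K[0,2],K[1,2]]
E
python3 - <<'E'
from h import *
p=cv2.imread('pics/top0.png'); d=np.load('pics/top0.npy'); m=model('top')
def crop(x,y,w,h,s,n): cv2.imwrite(n,cv2.resize(p[y:y+h,x:x+w],None,fx=s,fy=s,interpolation=cv2.INTER_CUBIC))
a=[cv2.resize(p[y:y+80,x:x+90],None,fx=4,fy=4,interpolation=cv2.INTER_CUBIC) for x,y in((440,275),(330,260),(250,240),(115,245))]
cv2.imwrite('pics/c.png',np.vstack([np.hstack(a[:2]),np.hstack(a[2:])])[:600*2])
uv,P=cloud(m,d)
for n,(x,y,w,h) in dict(open=(455,280,60,75),bush=(345,262,40,75),gauge=(262,250,50,50),jamb=(115,250,80,75)).items():
    s=(uv[:,0]>x)&(uv[:,0]<x+w)&(uv[:,1]>y)&(uv[:,1]<y+h); Q=P[s]
    print(n, np.median(Q[:,2]), np.percentile(Q[:,2],[1,99]))
    for lo,hi in((10,17),(18,32),(40,60),(60,80),(80,108),(105,120)):
        q=Q[(Q[:,2]>lo)&(Q[:,2]<hi)]
        if len(q)>3: print(lo,hi,len(q),q.mean(0).round(1),q.min(0).round(),q.max(0).round())
for cam in ('top','scene'):
  for t in ('open_leaf_bore','open_leaf_grip','gauge_tip','jamb_seat','jamb','open_leaf'):
    mm=model(cam)['world_from_camera']
    for r in optics.look_for(cam,t)[:2]: print(cam,t,round(r['score'],2),(mm[:3,:3]@r['point']+mm[:3,3]).round(1))
E
```

```text
open 0.4801586909887874 [-4.5643077  52.05360409]
10 17 72 [ 495.4 -329.8   13.6] [ 438. -370.   10.] [ 547. -306.   17.]
18 32 277 [ 511.7 -327.    23.7] [ 438. -369.   18.] [ 546. -305.   32.]
40 60 372 [ 472.8 -344.5   48.9] [ 438. -374.   40.] [ 514. -325.   55.]
bush 0.3737998759997936 [-4.88916259 51.96806981]
10 17 17 [ 511.6 -118.2   14. ] [ 467. -135.   12.] [ 567. -101.   17.]
18 32 208 [ 555.  -129.3   24.4] [ 465. -145.   18.] [ 577. -113.   32.]
40 60 323 [ 497.4 -123.8   49.3] [ 465. -140.   41.] [ 542. -101.   55.]
gauge 2.3939292131074126 [-4.36759418 49.84814874]
10 17 808 [565.5  16.7  12.5] [531. -18.  10.] [602.  53.  17.]
18 32 5 [562.5  17.1  24.6] [562.  13.  18.] [564.  21.  31.]
40 60 15 [564.7  16.3  53.9] [562.  13.  42.] [570.  21.  59.]
60 80 13 [566.2  16.9  61.9] [562.  14.  60.] [570.  20.  64.]
jamb 3.371427547962867 [ -4.86773009 111.67416166]
10 17 1090 [532.5 238.1  13.5] [483. 194.  10.] [597. 297.  17.]
18 32 57 [524.6 243.8  23. ] [492. 214.  18.] [590. 276.  32.]
40 60 192 [538.  232.3  50.8] [506. 213.  40.] [568. 269.  60.]
60 80 94 [525.8 243.4  69.8] [505. 223.  60.] [568. 271.  79.]
80 108 652 [540.5 243.2  98.2] [505. 213.  80.] [571. 289. 108.]
105 120 732 [536.7 262.3 109.2] [506. 216. 105.] [567. 289. 114.]
top open_leaf_bore 0.95 [ 486.5 -336.3   32.1]
top open_leaf_grip 0.72 [ 485.  -332.3   28. ]
top gauge_tip 0.94 [564.5  16.9  13.8]
top jamb_seat 0.6 [540.7 242.5  48.1]
top jamb 0.94 [534.7 245.   55.2]
top jamb 0.72 [ 773.  -266.2   37. ]
top open_leaf 0.8 [ 489.9 -334.6   31.2]
top open_leaf 0.57 [761.3 -92.2  64.1]
scene open_leaf_bore 0.71 [ 486.5 -338.    27.9]
scene open_leaf_bore 0.67 [ 515.  -130.6   26.4]
scene open_leaf_grip 0.78 [ 487.2 -338.1   31. ]
scene gauge_tip 0.94 [569.6  12.9  13.3]
scene jamb_seat 0.78 [560.8 235.7  49.1]
scene jamb_seat 0.57 [ 786.8 -267.    36.6]
scene jamb 0.92 [558.1 243.8  51.5]
scene open_leaf 0.72 [ 493.  -336.4   22.7]
```

View pics/c.png

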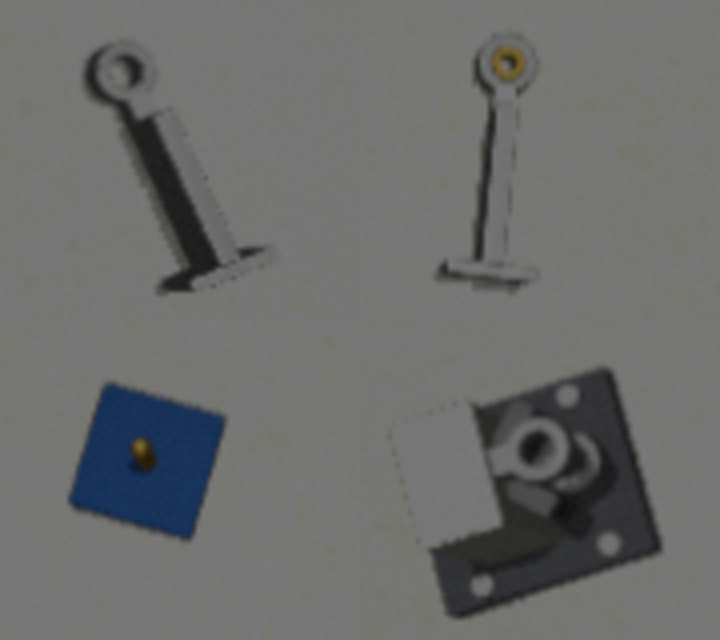

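```bash
python3 - <<'E'
from h import *
m=model('top')
def f(pts,off,org,z): return onplane(m,(np.array(pts,float)-off)/4+org-0.375,z)
b=f([[390,430],[470,402],[503,522],[432,548]],(360,320),(115,245),110); print('block',b.round(1))
for i,j in((1,0),(2,3),(2,1),(3,0)): v=b[j]-b[i]; print(np.degrees(np.arctan2(v[1],v[0])).round(1),np.linalg.norm(v).round(1))
print('knuckle',f([[540,447]],(360,320),(115,245),104), 'lower',f([[570,460]],(360,320),(115,245),52))
print('foot',f([[607,368],[660,550],[455,617]],(360,320),(115,245),14))
print('tip',f([[139,441]],(0,320),(250,240),62)); c=f([[107,383],[225,415],[190,540],[70,503]],(0,320),(250,240),12); print('foot',c.round(1),c.mean(0))
print('open ring',f([[122,70]],(0,0),(440,275),24),'plate ends',f([[162,113],[228,262]],(0,0),(440,275),50),'flange',f([[270,250],[193,287]],(0,0),(440,275),50))
uv,P=cloud(m,np.load('pics/top0.npy'))
s=(uv[:,0]>455)&(uv[:,0]<515)&(uv[:,1]>280)&(uv[:,1]<355)&(P[:,2]>45); Q=P[s]
print(Q.mean(0)); ring=f([[122,70]],(0,0),(440,275),24)[0]
# template fit: plate+flange top
g=np.array([(x,y) for x in range(-35,31) for y in range(-5,6)]+[(x,y) for x in range(-46,-35) for y in range(-20,21)],float)
from scipy.spatial import cKDTree
from scipy.optimize import minimize
def cost(p):
    c,s=np.cos(p[2]),np.sin(p[2]); G=g@np.array([[c,s],[-s,c]])+p[:2]
    return np.mean(np.minimum(cKDTree(Q[:,:2]).query(G)[0],10)**2)+np.mean(np.minimum(cKDTree(G).query(Q[:,:2])[0],10)**2)
best=min((minimize(cost,[487,-338,a],method='Nelder-Mead') for a in (.2,.4,.6)),key=lambda r:r.fun)
x=best.x; print('fit',x,np.degrees(x[2]),best.fun,'bore',x[:2]+52*np.array([np.cos(x[2]),np.sin(x[2])]))
E
```

```text
block [[556.  288.5 110. ]
 [568.1 255.6 110. ]
 [517.6 238.4 110. ]
 [506.6 267.3 110. ]]
110.3 35.0
110.9 30.9
18.8 53.4
23.2 53.8
knuckle [[549.8743326  226.53310159 104.        ]] lower [[549.82042386 227.35407673  52.        ]]
foot [[596.87242606 222.7895476   14.        ]
 [512.64338799 193.69104708  14.        ]
 [481.61233097 285.56853366  14.        ]]
tip [[567.76799093  17.47721423  62.        ]]
foot [[601.   36.3  12. ]
 [586.4 -19.1  12. ]
 [528.2  -3.7  12. ]
 [544.7  52.1  12. ]] [565.07880266  16.38738535  12.        ]
open ring [[ 535.06211507 -318.19340601   24.        ]] plate ends [[ 514.11279613 -328.30416742   50.        ]
 [ 450.14991304 -353.6679227    50.        ]] flange [[ 455.54972784 -371.95972999   50.        ]
 [ 439.28073428 -338.10591999   50.        ]]
[ 472.84661318 -344.99521437   49.67858165]
fit [ 4.85616126e+02 -3.40001701e+02  3.82524334e-01] 21.917029900050768 1.3501952226566236 bore [ 533.85784384 -320.59199619]
```

{"fn": "drive_tool", "kwargs": {
  "rotation": [
    [0, 0, 0.038],
    [0, 0, 0.038],
    [0, 0, 0.038],
    [0, 0, 0.038],
    [0, 0, 0.038],
    [0, 0, 0.038],
    [0, 0, 0.038],
    [0, 0, 0.038],
    [0, 0, 0.038],
    [0, 0, 0.038]
  ],
  "delta_pos": [
    [0.028, 0.022, -0.01],
    [0.057, 0.045, -0.02],
    [0.085, 0.067, -0.03],
    [0.113, 0.09, -0.04],
    [0.142, 0.112, -0.05],
    [0.17, 0.135, -0.06],
    [0.2, 0.157, -0.07],
    [0.228, 0.18, -0.08],
    [0.257, 0.203, -0.09],
    [0.2835, 0.2248, -0.1]
  ],
  "jaw": [-1, -1, -1, -1, -1, -1, -1, -1, -1, -1]
}}

```text
t: 1.58
tcp_pos: [487.3, -338.7, 304.4]
tool_rot: [0.0, 0.982, 0.19, 0.0]
contact_force: [0.4, -0.6, 0.2]
width: 1.006
```

```bash
python3 - <<'E'
from h import *
s=ctrl.state(); p,d=optics.camera('wrist'); cv2.imwrite('pics/w1.png',p[:,:,::-1]); np.save('pics/w1.npy',d)
print(s['t'],s['tcp_pos'],s['tool_rot'],s['joint_vel'].round(3))
import pickle; pickle.dump(s,open('pics/w1.pkl','wb'))
m=model('wrist',s); a=.3825; 
print(proj(m,[[485.6,-340,50],[533.9,-320.6,24]]))
E
```

```text
1.5833 [ 487.26822099 -338.71053075  304.37513732] [1.74314523e-04 9.81816816e-01 1.89830571e-01 2.52709578e-04] [ 0.691  0.271 -0.124 -0.006 -0.155  0.686]
[[316.15476336 254.36327995]
 [315.86837082 154.22745473]]
```

View pics/w1.png

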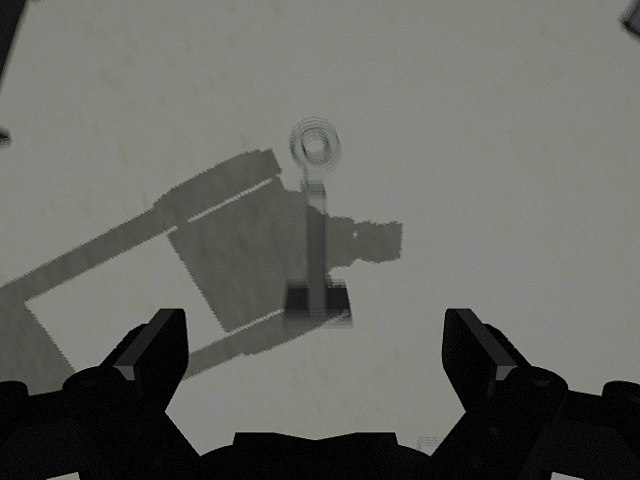

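{"fn": "drive_tool", "kwargs": {
  "rotation": [
    [0, 0, 0],
    [0, 0, 0]
  ],
  "delta_pos": [
    [0, 0, 0],
    [0, 0, 0]
  ],
  "jaw": [-1, -1]
}}

```text
t: 1.8
tcp_pos: [486.1, -339.7, 304.4]
tool_rot: [-0.0, 0.982, 0.191, -0.0]
contact_force: [-0.1, -0.2, -0.6]
width: 1.002
```

```bash
python3 - <<'E'
from h import *
s=ctrl.state(); p,d=optics.camera('wrist'); cv2.imwrite('pics/w2.png',cv2.convertScaleAbs(p[90:350,200:440,::-1],alpha=1.5).repeat(2,0).repeat(2,1)); np.save('pics/w2.npy',d)
print(s['t'],s['tcp_pos'],s['tool_rot'],s['joint_vel'].round(3))
import pickle; pickle.dump(s,open('pics/w2.pkl','wb'))
E
```

```text
1.8 [ 486.05189487 -339.65219987  304.44407926] [-1.06149733e-04  9.81645158e-01  1.90716135e-01 -3.56731375e-04] [-0.036 -0.013 -0.004 -0.004  0.002 -0.001]
```

View pics/w2.png

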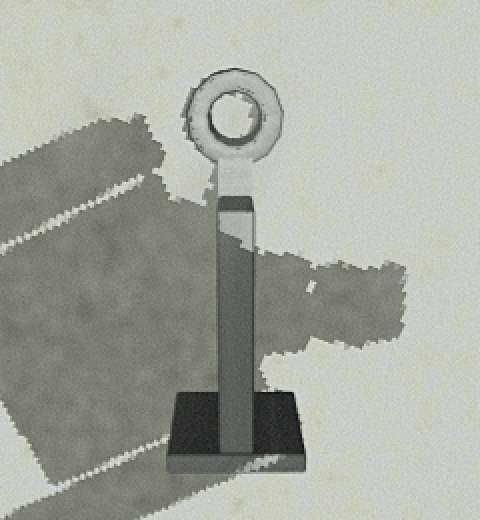

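```bash
python3 - <<'E'
from h import *
import pickle
s=pickle.load(open('pics/w2.pkl','rb')); m=model('wrist',s)
f=lambda u,v,z: onplane(m,[[u/2+200-.25,v/2+90-.25]],z)[0]
a=f(235.5,211,50); b=f(235.5,471.5,50); c=f(235.5,115,24); l=f(167,471,50); r=f(305,471,50)
for q in(a,b,c,l,r): print(q.round(1))
v=a-b; print('len',np.linalg.norm(v),np.degrees(np.arctan2(v[1],v[0]))); u=v/np.linalg.norm(v); print('grip',b+46*u,a-30*u,'bore',c, np.dot(c-b,u), np.linalg.norm(l-r), np.degrees(np.arctan2(*(r-l)[[1,0]]))+90)
w,x,y,z=s['tool_rot'];print('heading',np.degrees(2*np.arctan2(y,x)))
E
```

```text
[ 514.6 -329.4   50. ]
[ 444.6 -357.6   50. ]
[ 536.3 -320.8   24. ]
[ 437.4 -339.2   50. ]
[ 452.2 -376.1   50. ]
len 75.48125940065788 21.958791921033168
grip [ 487.23721323 -340.37744793   50.        ] [ 486.75610568 -340.57142561   50.        ] bore [ 536.26753947 -320.77399953   24.        ] 98.80383167823133 39.6706206351105 21.865674185935447
heading 21.989161503397295
```

{"fn": "drive_tool", "kwargs": {
  "rotation": [
    [0, 0, 0],
    [0, 0, 0],
    [0, 0, 0],
    [0, 0, 0],
    [0, 0, 0],
    [0, 0, 0]
  ],
  "delta_pos": [
    [0.0012, -0.0004, -0.03],
    [0.0012, -0.0004, -0.06],
    [0.0012, -0.0004, -0.085],
    [0.0012, -0.0004, -0.105],
    [0.0012, -0.0004, -0.122],
    [0.0012, -0.0004, -0.122]
  ],
  "jaw": [-1, -1, -1, -1, -1, -1]
}}

```text
t: 2.35
tcp_pos: [484.7, -340.9, 180.0]
tool_rot: [-0.002, 0.982, 0.189, -0.002]
contact_force: [0.6, -0.1, 0.3]
width: 0.999
```

{"fn": "drive_tool", "kwargs": {
  "rotation": [
    [0, 0, 0],
    [0, 0, 0],
    [0, 0, 0],
    [0, 0, 0],
    [0, 0, 0],
    [0, 0, 0],
    [0, 0, 0],
    [0, 0, 0]
  ],
  "delta_pos": [
    [0, 0, 0],
    [0, 0, 0],
    [0, 0, 0],
    [0, 0, 0],
    [0, 0, 0],
    [0, 0, 0],
    [0, 0, 0],
    [0, 0, 0]
  ],
  "jaw": [1, 1, 1, 1, 1, 1, 1, 1],
  "squeeze": 80
}}

```text
t: 3.02
tcp_pos: [487.2, -340.6, 183.5]
tool_rot: [0.0, 0.982, 0.19, 0.0]
contact_force: [-0.6, 0.8, 6.7]
width: 0.11
```

{"fn": "drive_tool", "kwargs": {
  "rotation": [
    [0, 0, 0],
    [0, 0, 0],
    [0, 0, 0.1],
    [0, 0, 0.2],
    [0, 0, 0.3],
    [0, 0, 0.4],
    [0, 0, 0.5],
    [0, 0, 0.6],
    [0, 0, 0.7],
    [0, 0, 0.75]
  ],
  "delta_pos": [
    [0, 0, 0.02],
    [0, 0, 0.055],
    [0.005, 0.02, 0.085],
    [0.012, 0.055, 0.09],
    [0.019, 0.095, 0.09],
    [0.027, 0.135, 0.09],
    [0.034, 0.175, 0.09],
    [0.041, 0.215, 0.09],
    [0.048, 0.255, 0.09],
    [0.054, 0.29, 0.09]
  ],
  "jaw": [1, 1, 1, 1, 1, 1, 1, 1, 1, 1]
}}

```text
t: 3.85
tcp_pos: [540.5, -47.9, 272.5]
tool_rot: [-0.0, 0.843, 0.539, -0.0]
contact_force: [1.0, -0.3, -2.4]
width: 0.105
```

{"fn": "drive_tool", "kwargs": {
  "rotation": [
    [0, 0, 0],
    [0, 0, 0],
    [0, 0, 0],
    [0, 0, 0]
  ],
  "delta_pos": [
    [0.003, 0.016, 0],
    [0.003, 0.02, 0],
    [0.003, 0.02, 0],
    [0.003, 0.02, 0]
  ],
  "jaw": [1, 1, 1, 1]
}}

```text
t: 4.18
tcp_pos: [543.7, -30.9, 272.5]
tool_rot: [0.0, 0.844, 0.536, -0.0]
contact_force: [0.3, 0.5, -1.9]
width: 0.107
```

```bash
cat > shot.py <<'E'
from h import *
import pickle,sys
n=sys.argv[1]
s=ctrl.state(); p,d=optics.camera('wrist'); q=p[:,:,::-1]; cv2.imwrite(f'pics/{n}.png',cv2.convertScaleAbs(q,alpha=1.5)); np.save(f'pics/{n}.npy',d); np.save(f'pics/{n}_p.npy',q)
pickle.dump(s,open(f'pics/{n}.pkl','wb'))
w,x,y,z=s['tool_rot'];print(s['t'],s['tcp_pos'].round(2),'heading',np.degrees(2*np.arctan2(y,x)).round(2),s['tool_rot'].round(4),s['joint_vel'].round(3),s['contact_force'].round(2),s['torque'].round(3),s['width'])
E
python3 shot.py g1
```

```text
4.1833 [543.7  -30.86 272.49] heading 64.88 [ 0.000e+00  8.440e-01  5.364e-01 -4.000e-04] [-0.025  0.002 -0.003 -0.001  0.001 -0.001] [ 0.28  0.5  -1.88] [-0.026  0.049  0.021] 0.10664134420394182
```

View pics/g1.png

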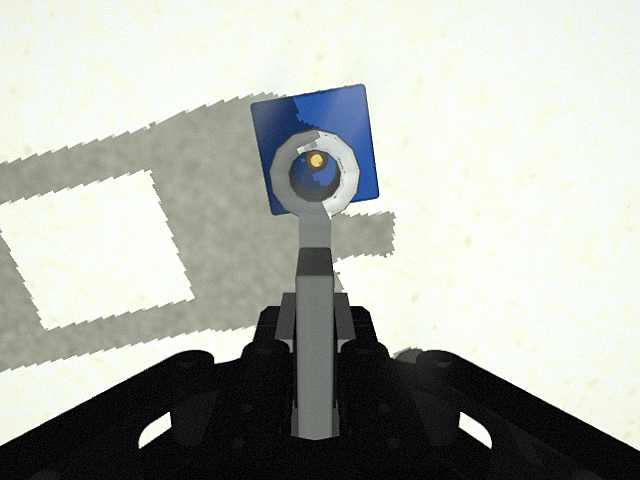

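```bash
python3 - <<'E'
import numpy as np,cv2
p=np.load('pics/g1_p.npy'); c=cv2.resize(p[115:255,255:385],None,fx=5,fy=5,interpolation=cv2.INTER_CUBIC); cv2.imwrite('pics/g1z.png',cv2.convertScaleAbs(c,alpha=1.7)[:600])
d=np.load('pics/g1.npy')
print(d[170,:][265:365].round(0).tolist())
E
```

```text
[228.0, 226.0, 228.0, 227.0, 129.0, 129.0, 128.0, 127.0, 128.0, 128.0, 127.0, 129.0, 127.0, 128.0, 128.0, 127.0, 128.0, 128.0, 128.0, 127.0, 129.0, 128.0, 130.0, 128.0, 128.0, 129.0, 137.0, 144.0, 148.0, 229.0, 229.0, 228.0, 227.0, 228.0, 227.0, 228.0, 228.0, 229.0, 228.0, 229.0, 228.0, 228.0, 228.0, 228.0, 228.0, 229.0, 228.0, 184.0, 183.0, 183.0, 181.0, 183.0, 182.0, 183.0, 183.0, 228.0, 227.0, 228.0, 229.0, 228.0, 228.0, 227.0, 229.0, 228.0, 228.0, 228.0, 228.0, 228.0, 228.0, 229.0, 149.0, 145.0, 138.0, 130.0, 130.0, 128.0, 127.0, 128.0, 128.0, 127.0, 128.0, 128.0, 128.0, 129.0, 128.0, 127.0, 127.0, 127.0, 128.0, 127.0, 128.0, 128.0, 128.0, 128.0, 128.0, 130.0, 227.0, 229.0, 227.0, 227.0]
```

View pics/g1z.png

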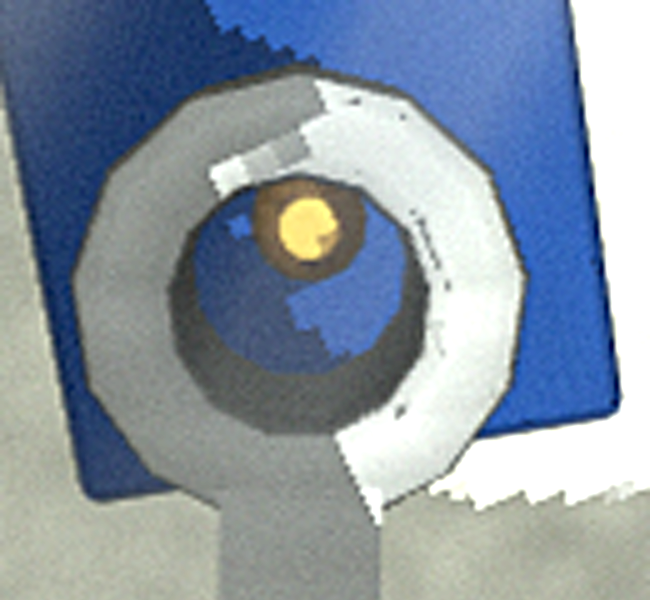

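```bash
python3 - <<'E'
from h import *
import pickle
s=pickle.load(open('pics/g1.pkl','rb')); m=model('wrist',s)
f=lambda u,v,z: onplane(m,[[u/5+255-.4,v/5+115-.4]],z)[0]
w,x,y,z=s['tool_rot'];h=2*np.arctan2(y,x); u=np.array([np.cos(h),np.sin(h)])
for zt in (112,113,114): print(f(299,303,zt), 'along',(f(299,303,zt)[:2]-s['tcp_pos'][:2])@u,'diam',np.linalg.norm(f(169,303,zt)-f(429,303,zt)),np.linalg.norm(f(74,303,zt)-f(526,303,zt)))
print('tip',f(308,228,62),'lower rim ', f(300,275,89))
uv,P=cloud(m,np.load('pics/g1.npy'))
for (a,b) in ((316,160),(275,175),(355,175),(316,340),(290,105)):
    k=(abs(uv-[a,b]).max(1)<=2); print(a,b,np.median(P[k],0).round(1))
E
```

```text
[565.54396861  16.62402904 112.        ] along 52.26285670921314 diam 15.75532677365952 27.39354007073782
[565.59652545  16.73211202 113.        ] along 52.3830285459799 diam 15.634726415837452 27.183854116139536
[565.6490823  16.840195  114.       ] along 52.503200382746705 diam 15.514126058015485 26.97416816154125
tip [566.23997688  16.51207343  62.        ] lower rim  [565.2449771   15.89954092  89.        ]
316 160 [566.2  16.7  62.8]
275 175 [555.   22.  113.7]
355 175 [576.7  11.7 113.9]
316 340 [548.8 -20.  139.7]
290 105 [564.3  43.6  12.8]
```

{"fn": "drive_tool", "kwargs": {
  "rotation": [
    [0, 0, 0],
    [0, 0, 0],
    [0, 0, 0],
    [0, 0, 0],
    [0, 0, 0],
    [0, 0, 0],
    [0, 0, 0],
    [0, 0, 0],
    [0, 0, 0],
    [0, 0, 0]
  ],
  "delta_pos": [
    [0.0006, -0.0003, -0.006],
    [0.0006, -0.0003, -0.013],
    [0.0006, -0.0003, -0.02],
    [0.0006, -0.0003, -0.025],
    [0.0006, -0.0003, -0.03],
    [0.0006, -0.0003, -0.037],
    [0.0006, -0.0003, -0.046],
    [0.0006, -0.0003, -0.055],
    [0.0006, -0.0003, -0.064],
    [0.0006, -0.0003, -0.069]
  ],
  "jaw": [1, 1, 1, 1, 1, 1, 1, 1, 1, 1]
}}

```text
t: 5.07
tcp_pos: [544.1, -30.7, 202.2]
tool_rot: [-0.001, 0.844, 0.536, -0.001]
contact_force: [1.0, 0.5, -2.0]
width: 0.102
```

{"fn": "drive_tool", "kwargs": {
  "rotation": [
    [0, 0, 0],
    [0, 0, 0],
    [0, 0, 0],
    [0, 0, 0]
  ],
  "delta_pos": [
    [0, 0, 0],
    [0, 0, 0],
    [0, 0, 0],
    [0, 0, 0]
  ],
  "jaw": [1, 1, 1, 1]
}}

```text
t: 5.4
tcp_pos: [544.8, -30.8, 204.1]
tool_rot: [0.0, 0.844, 0.536, 0.0]
contact_force: [0.1, 0.0, -2.5]
width: 0.109
```

```bash
python3 shot.py g2; python3 -c "
from h import *
p,d=optics.camera('scene'); cv2.imwrite('pics/s2.png',cv2.convertScaleAbs(cv2.resize(p[120:320,200:460,::-1],None,fx=3,fy=3),alpha=1.3))"
```

```text
5.4 [544.82 -30.79 204.08] heading 64.85 [3.000e-04 8.441e-01 5.362e-01 3.000e-04] [ 0.001 -0.003  0.001  0.001 -0.     0.001] [ 0.12  0.01 -2.54] [ 0.017 -0.041 -0.001] 0.10949236051085554
```

View pics/g2.png

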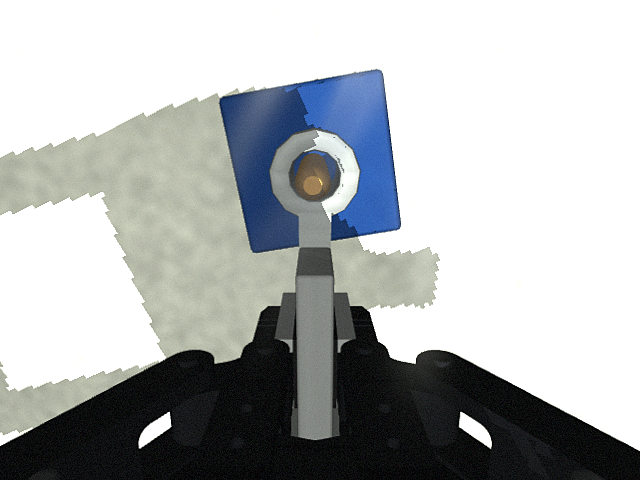

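View pics/s2.png

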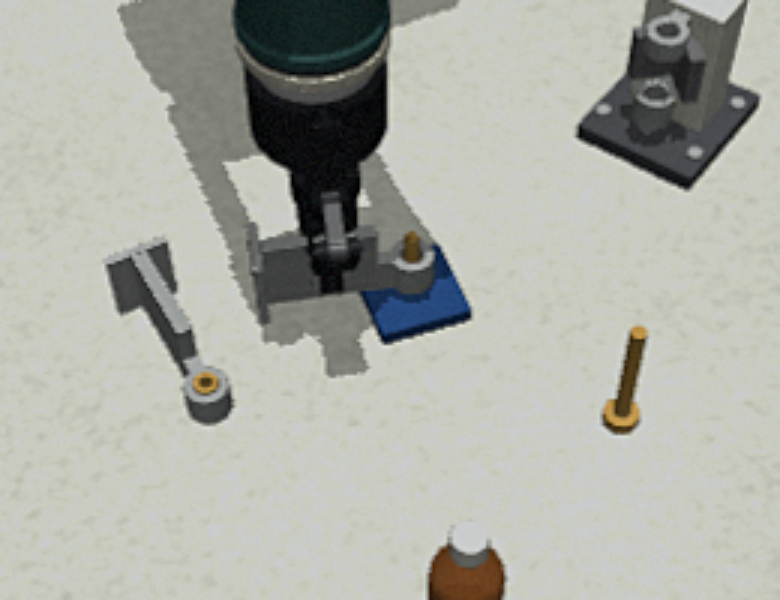

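{"fn": "drive_tool", "kwargs": {
  "rotation": [
    [0, 0, 0],
    [0, 0, 0],
    [0, 0, 0],
    [0, 0, 0],
    [0, 0, 0],
    [0, 0, 0.1],
    [0, 0, 0.2],
    [0, 0, 0.3],
    [0, 0, 0.4],
    [0, 0, 0.5]
  ],
  "delta_pos": [
    [0, 0, 0.01],
    [0, 0, 0.022],
    [0, 0, 0.035],
    [0, 0, 0.05],
    [0, 0, 0.065],
    [0, 0, 0.072],
    [0.008, 0.02, 0.072],
    [0.018, 0.05, 0.072],
    [0.026, 0.08, 0.072],
    [0.034, 0.105, 0.072]
  ],
  "jaw": [1, 1, 1, 1, 1, 1, 1, 1, 1, 1]
}}

```text
t: 6.33
tcp_pos: [578.8, 75.7, 277.0]
tool_rot: [0.0, 0.684, 0.73, 0.001]
contact_force: [0.3, -0.2, -2.2]
width: 0.107
```

{"fn": "drive_tool", "kwargs": {
  "rotation": [
    [0, 0, 0.1],
    [0, 0, 0.2],
    [0, 0, 0.27],
    [0, 0, 0.27],
    [0, 0, 0.27],
    [0, 0, 0.27],
    [0, 0, 0.27]
  ],
  "delta_pos": [
    [0.006, 0.02, 0],
    [0.011, 0.0366, -0.01],
    [0.011, 0.0366, -0.025],
    [0.011, 0.0366, -0.035],
    [0.011, 0.0366, -0.035],
    [0.011, 0.0366, -0.035],
    [0.011, 0.0366, -0.035]
  ],
  "jaw": [1, 1, 1, 1, 1, 1, 1]
}}

```text
t: 6.92
tcp_pos: [589.6, 110.2, 241.2]
tool_rot: [0.0, 0.582, 0.813, 0.0]
contact_force: [0.9, -0.3, -2.9]
width: 0.105
```

```bash
python3 shot.py j1; python3 -c "
from h import *
p,d=optics.camera('scene'); cv2.imwrite('pics/s3.png',cv2.convertScaleAbs(cv2.resize(p[70:220,320:520,::-1],None,fx=4,fy=4),alpha=1.3))"
```

```text
6.9167 [589.59 110.23 241.25] heading 108.84 [1.000e-04 5.819e-01 8.133e-01 0.000e+00] [-0.001 -0.009 -0.006  0.001 -0.002 -0.007] [ 0.93 -0.25 -2.85] [ 0.002  0.014 -0.074] 0.10453757509240243
```

View pics/j1.png

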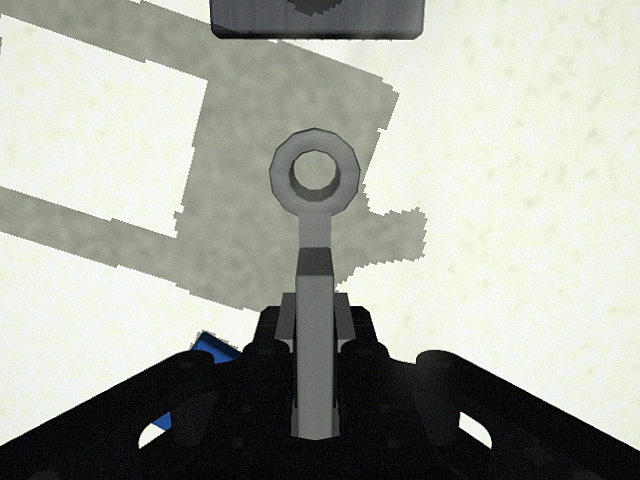

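View pics/s3.png

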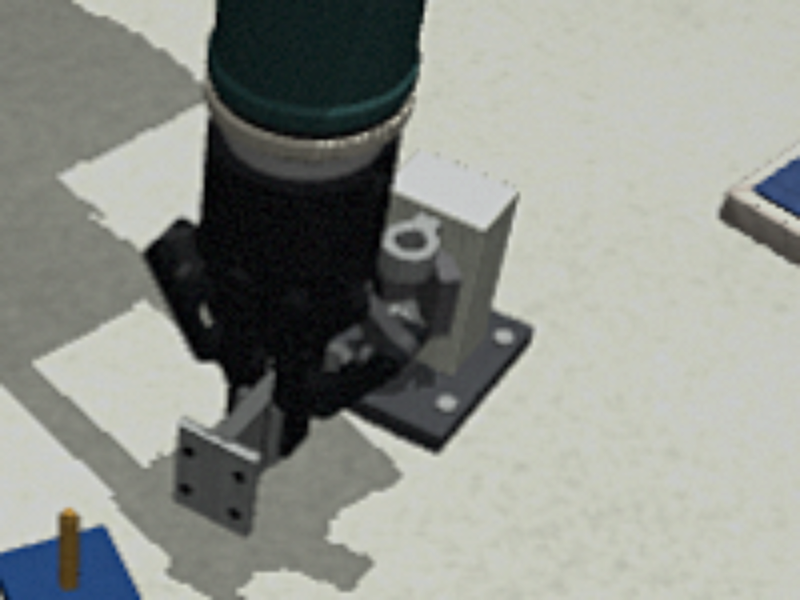

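```bash
python3 - <<'E'
from h import *
import pickle
s=pickle.load(open('pics/j1.pkl','rb')); m=model('wrist',s); p=np.load('pics/j1_p.npy')
cv2.imwrite('pics/j1z.png',cv2.convertScaleAbs(cv2.resize(p[0:60,195:440],None,fx=3,fy=5,interpolation=cv2.INTER_CUBIC),alpha=2))
w,x,y,z=s['tool_rot'];h=2*np.arctan2(y,x); u=np.array([np.cos(h),np.sin(h)]);n=np.array([-u[1],u[0]])
uv,P=cloud(m,np.load('pics/j1.npy'))
k=(uv[:,1]<45)&(P[:,2]>10)&(P[:,2]<18)&(uv[:,0]>195)&(uv[:,0]<440); Q=P[k]
a=(Q[:,:2]-s['tcp_pos'][:2])@u; l=(Q[:,:2]-s['tcp_pos'][:2])@n
print('front along',a.min(),'lat',l.min(),l.max(),'mid',(l.min()+l.max())/2)
# front edge slope
uu=uv[k]; e=[(c,uu[uu[:,0]==c][:,1].max()) for c in range(225,410,5)]; print(np.polyfit(*np.array(e).T,1), e[::6])
k=(abs(uv[:,0]-280)<2)&(abs(uv[:,1]-172)<5);print('ring top',np.median(P[k],0))
k=(abs(uv[:,0]-316)<8)&(abs(uv[:,1]-380)<50);print('plate top',np.median(P[k],0)); 
k=(abs(uv[:,0]-316)<8)&(abs(uv[:,1]-300)<15);print('plate top front',np.median(P[k],0)); 
k=(abs(uv[:,0]-316)<8)&(abs(uv[:,1]-420)<10);print('plate top back',np.median(P[k],0)); 
for zz in (14,): print(onplane(m,[[213,38.5],[317,38.5],[423,38.5]],zz))
c=onplane(m,[[314.4,172.5]],82.2)[0]; print('bore',c,(c[:2]-s['tcp_pos'][:2])@u,(c[:2]-s['tcp_pos'][:2])@n)
E
```

```text
front along 103.35481531484662 lat -46.09064482536916 44.426389810287596 mid -0.8321275075407826
[5.02607871e-03 3.41465149e+01] [(225, np.int64(35)), (255, np.int64(36)), (285, np.int64(35)), (315, np.int64(36)), (345, np.int64(36)), (375, np.int64(36)), (405, np.int64(36))]
ring top [562.35115193 157.51856178  82.67659842]
plate top [589.72180911 110.3504088  108.70101228]
plate top front [582.05774436 132.76372714 108.75797004]
plate top back [593.79507225  98.13805919 108.69902856]
[[515.7335097  193.18329419  14.        ]
 [557.49653655 207.23595251  14.        ]
 [600.00968897 221.72648823  14.        ]]
bore [572.14066429 160.72988197  82.2       ] 53.42767715933945 0.2166361793402211
```

View pics/j1z.png

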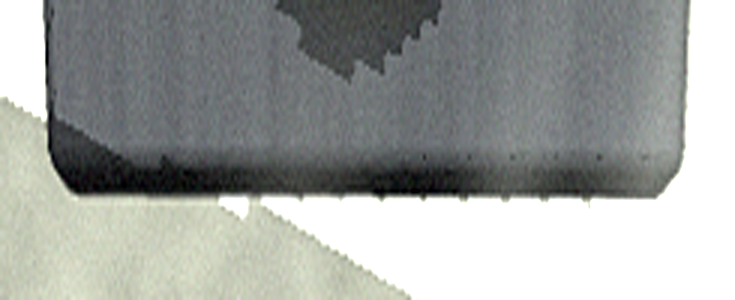

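{"fn": "drive_tool", "kwargs": {
  "rotation": [
    [0, 0, 0],
    [0, 0, 0],
    [0, 0, 0],
    [0, 0, 0],
    [0, 0, 0],
    [0, 0, 0]
  ],
  "delta_pos": [
    [-0.004, 0.012, 0],
    [-0.0085, 0.025, 0],
    [-0.0125, 0.037, 0],
    [-0.0145, 0.0426, 0],
    [-0.0145, 0.0426, 0],
    [-0.0145, 0.0426, 0]
  ],
  "jaw": [1, 1, 1, 1, 1, 1]
}}

```text
t: 7.52
tcp_pos: [574.7, 154.3, 240.7]
tool_rot: [0.0, 0.58, 0.814, -0.0]
contact_force: [0.1, -0.6, -2.6]
width: 0.107
```

```bash
python3 shot.py j2
```

```text
7.5167 [574.7  154.26 240.72] heading 109.06 [ 0.000e+00  5.802e-01  8.144e-01 -1.000e-04] [-0.02   0.004 -0.005 -0.003 -0.002 -0.005] [ 0.12 -0.62 -2.62] [-0.01   0.033 -0.012] 0.10660706092302474
```

View pics/j2.png

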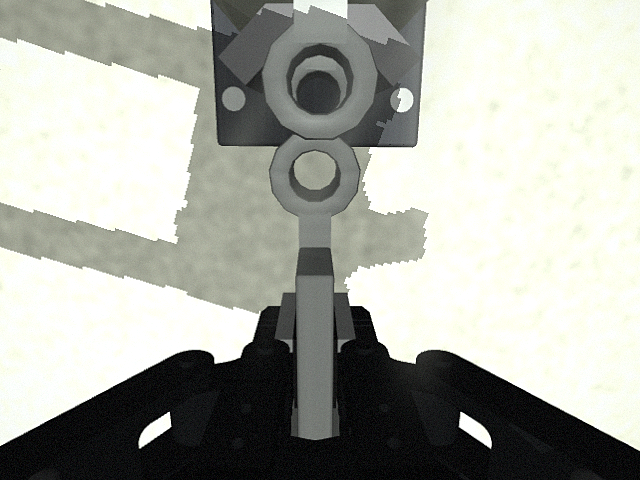

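```bash
python3 -c "
import numpy as np,cv2
p=np.load('pics/j2_p.npy'); cv2.imwrite('pics/j2z.png',cv2.convertScaleAbs(cv2.resize(p[0:225,205:435],None,fx=2.6,fy=2.6,interpolation=cv2.INTER_CUBIC),alpha=2.2))"
```

```text
(no output)
```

View pics/j2z.png

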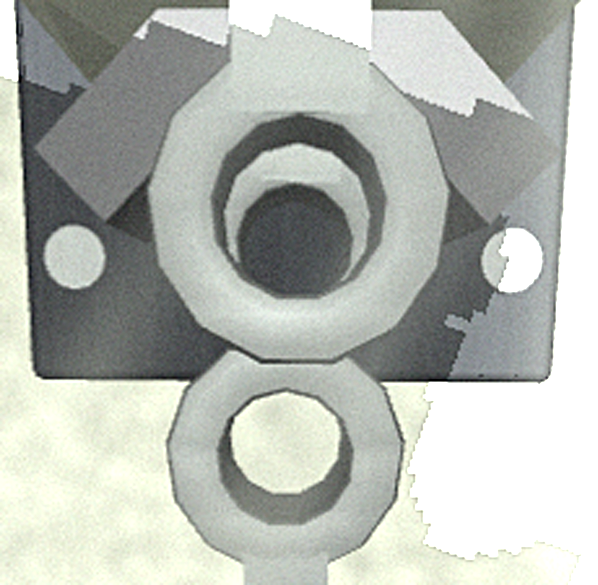

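```bash
python3 - <<'E'
from h import *
import pickle
s=pickle.load(open('pics/j2.pkl','rb')); m=model('wrist',s)
w,x,y,z=s['tool_rot'];h=2*np.arctan2(y,x); u=np.array([np.cos(h),np.sin(h)]);n=np.array([-u[1],u[0]])
def f(a,b,z):
    q=onplane(m,[[a/2.6+205-.3,b/2.6-.3]],z)[0][:2]; return q.round(1),((q-s['tcp_pos'][:2])@np.c_[u,n]).round(2)
for nm,a in dict(up=(299,205,104),upout=(298,208,104),low=(294,240,52),leaf=(285,456,82.),leafout=(285,456,82.)).items(): print(nm,*f(*a))
for a in ((213,205,104),(385,205,104),(218,456,82),(352,456,82),(237,240,52),(351,240,52)): print(f(*a)[1])
# front foot corners, block edges
print('foot',f(36,378,0),f(550,380,0)); print('holes',f(75,257,14),f(512,260,14))
uv,P=cloud(m,np.load('pics/j2.npy'))
for a in ((275,172),(320,130),(316,350)): k=(abs(uv-a).max(1)<=2); print(a,np.median(P[k],0).round(1))
E
```

```text
up [550.3 228.2] [77.86 -1.07]
upout [550.3 227.9] [77.6  -0.98]
low [550.1 228.4] [78.17 -0.95]
leaf [557.2 204. ] [52.69  0.29]
leafout [557.2 204. ] [52.69  0.29]
[77.88  6.68]
[77.84 -8.82]
[52.71  7.99]
[52.67 -7.42]
[78.18  6.74]
[78.15 -8.64]
foot (array([512.1, 193.4]), array([57.41, 46.43])) (array([602.1, 223.9]), array([ 56.84, -48.62]))
holes (array([515.6, 216.3]), array([77.99, 35.6 ])) (array([585.2, 239.7]), array([ 77.35, -37.83]))
(275, 172) [545.8 201.   82. ]
(320, 130) [554.2 217.2 105.1]
(316, 350) [571.8 163.2 108.3]
```

{"fn": "drive_tool", "kwargs": {
  "rotation": [
    [0, 0, -0.007],
    [0, 0, -0.007],
    [0, 0, -0.007],
    [0, 0, -0.007],
    [0, 0, -0.007],
    [0, 0, -0.007],
    [0, 0, -0.007],
    [0, 0, -0.007]
  ],
  "delta_pos": [
    [-0.0002, 0.003, 0.0007],
    [-0.001, 0.006, 0.0007],
    [-0.002, 0.0095, 0.0007],
    [-0.0035, 0.014, 0.0007],
    [-0.005, 0.018, 0.0007],
    [-0.0063, 0.0211, 0.0007],
    [-0.0063, 0.0211, 0.0007],
    [-0.0063, 0.0211, 0.0007]
  ],
  "jaw": [1, 1, 1, 1, 1, 1, 1, 1]
}}

```text
t: 8.23
tcp_pos: [568.6, 174.8, 241.3]
tool_rot: [-0.0, 0.584, 0.812, -0.0]
contact_force: [-0.1, -0.0, -1.9]
width: 0.105
```

```bash
python3 shot.py j3; python3 -c "
import numpy as np,cv2
p=np.load('pics/j3_p.npy'); cv2.imwrite('pics/j3z.png',cv2.convertScaleAbs(cv2.resize(p[60:260,220:420],None,fx=3,fy=3,interpolation=cv2.INTER_CUBIC),alpha=2.2))
from h import *
p,d=optics.camera('scene'); cv2.imwrite('pics/s4.png',cv2.convertScaleAbs(cv2.resize(p[70:220,320:520,::-1],None,fx=4,fy=4,interpolation=cv2.INTER_CUBIC),alpha=1.6))"
```

```text
8.2333 [568.58 174.78 241.34] heading 108.6 [-0.000e+00  5.835e-01  8.121e-01 -1.000e-04] [-0.007 -0.    -0.003 -0.002 -0.001 -0.003] [-0.13 -0.05 -1.87] [ 0.044  0.029 -0.005] 0.10478613535151594
```

View pics/j3z.png

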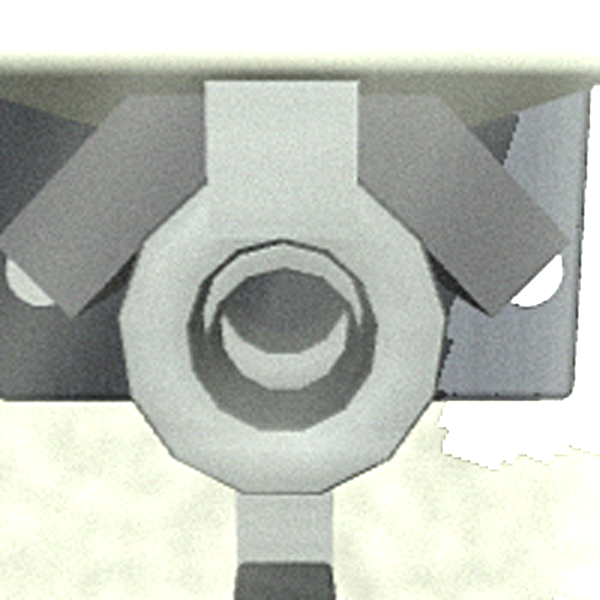

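View pics/s4.png

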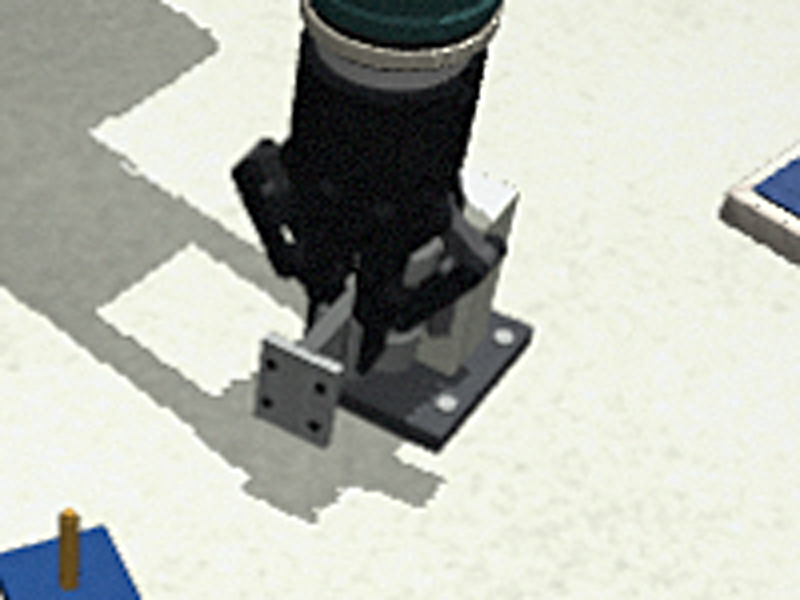

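```bash
python3 - <<'E'
from h import *
import pickle
s=pickle.load(open('pics/j3.pkl','rb')); m=model('wrist',s)
w,x,y,z=s['tool_rot'];h=2*np.arctan2(y,x); u=np.array([np.cos(h),np.sin(h)]);n=np.array([-u[1],u[0]])
def f(a,b,z):
    q=onplane(m,[[a/3+220-.33,b/3+60-.33]],z)[0][:2]; return q.round(1),((q-s['tcp_pos'][:2])@np.c_[u,n]).round(2)
print(f(282.5,336,104),f(282.5,332,104))
# predicted rims in crop px
def rim(al,la,z,r=7.5):
    t=np.linspace(0,2*np.pi,13)[:-1]; c=s['tcp_pos'][:2]+al*u+la*n
    P=np.c_[c+r*(np.cos(t)[:,None]*u+np.sin(t)[:,None]*n),np.full(12,z)]; q=(proj(m,P)-[220,60])*3+1; return q.min(0).round(0),q.max(0).round(0)
for nm,a in dict(up104=(56.4,0,104),up88=(56.4,0,88),leaf82=(52.7,.29,82),leaf58=(52.7,.29,58),low52=(56.4,0,52),upout=(56.4,0,104,14)).items(): print(nm,*rim(*a))
E
```

```text
(array([550.3, 227.8]), array([56.1 ,  0.38])) (array([550.2, 228.1]), array([56.43,  0.38]))
up104 [197. 240.] [378. 422.]
up88 [208. 233.] [366. 393.]
leaf82 [209. 269.] [359. 420.]
leaf58 [221. 257.] [348. 385.]
low52 [225. 222.] [348. 348.]
upout [118. 156.] [456. 497.]
```

{"fn": "drive_tool", "kwargs": {
  "rotation": [
    [0, 0, 0],
    [0, 0, 0],
    [0, 0, 0],
    [0, 0, 0],
    [0, 0, 0]
  ],
  "delta_pos": [
    [-0.0003, 0.001, 0],
    [-0.0006, 0.002, 0],
    [-0.001, 0.0028, 0],
    [-0.001, 0.0028, 0],
    [-0.001, 0.0028, 0]
  ],
  "jaw": [1, 1, 1, 1, 1]
}}

```text
t: 8.75
tcp_pos: [567.7, 177.3, 241.4]
tool_rot: [-0.0, 0.584, 0.812, -0.0]
contact_force: [0.5, -0.2, -2.8]
width: 0.105
```

```bash
python3 shot.py j4
```

```text
8.75 [567.7  177.32 241.37] heading 108.57 [-0.000e+00  5.838e-01  8.119e-01 -1.000e-04] [-0.002 -0.002 -0.002 -0.001 -0.001 -0.001] [ 0.55 -0.21 -2.8 ] [ 0.001 -0.031  0.035] 0.10515814756929817
```

{"fn": "drive_tool", "kwargs": {
  "rotation": [
    [0, 0, 0],
    [0, 0, 0],
    [0, 0, 0],
    [0, 0, 0]
  ],
  "delta_pos": [
    [-0.0001, 0.0004, 0],
    [-0.0001, 0.0004, 0],
    [-0.0001, 0.0004, 0],
    [-0.0001, 0.0004, 0]
  ],
  "jaw": [1, 1, 1, 1]
}}

```text
t: 9.13
tcp_pos: [567.7, 177.7, 241.4]
tool_rot: [-0.0, 0.584, 0.812, -0.0]
contact_force: [0.1, 0.3, -2.6]
width: 0.11
```

{"fn": "drive_tool", "kwargs": {
  "rotation": [
    [0, 0, 0],
    [0, 0, 0],
    [0, 0, 0],
    [0, 0, 0]
  ],
  "delta_pos": [
    [-0.0001, 0.0003, 0],
    [-0.0001, 0.0003, 0],
    [-0.0001, 0.0003, 0],
    [-0.0001, 0.0003, 0]
  ],
  "jaw": [1, 1, 1, 1]
}}

```text
t: 9.47
tcp_pos: [567.5, 178.0, 241.4]
tool_rot: [-0.0, 0.584, 0.812, -0.0]
contact_force: [0.5, 0.7, -2.8]
width: 0.103
```

```bash
python3 shot.py j5; python3 -c "
import numpy as np,cv2
p=np.load('pics/j5_p.npy'); cv2.imwrite('pics/j5z.png',cv2.convertScaleAbs(cv2.resize(p[100:240,250:390],None,fx=4.2,fy=4.2,interpolation=cv2.INTER_CUBIC),alpha=2.2))"
```

```text
9.4667 [567.52 178.02 241.37] heading 108.57 [-0.000e+00  5.838e-01  8.119e-01 -1.000e-04] [-0.    -0.001  0.001  0.001 -0.001 -0.001] [ 0.48  0.74 -2.78] [-0.028 -0.021  0.007] 0.10278537933267835
```

View pics/j5z.png

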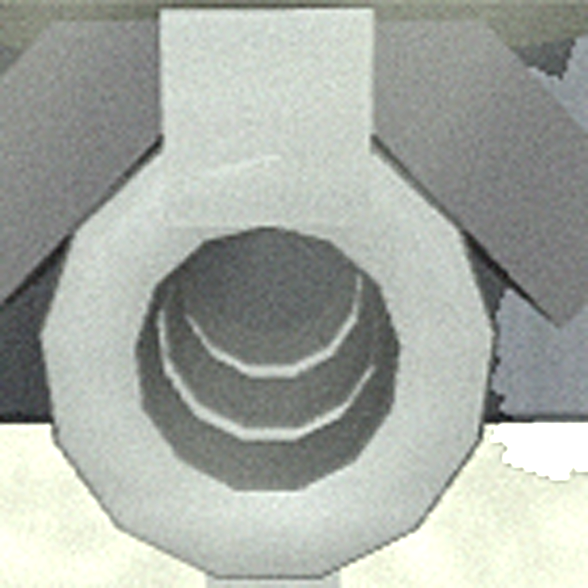

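```bash
python3 - <<'E'
from h import *
import pickle
s=pickle.load(open('pics/j5.pkl','rb')); m=model('wrist',s)
w,x,y,z=s['tool_rot'];h=2*np.arctan2(y,x); u=np.array([np.cos(h),np.sin(h)]);n=np.array([-u[1],u[0]])
def f(a,b,z):
    q=onplane(m,[[a/4.2+250-.38,b/4.2+100-.38]],z)[0][:2]; return ((q-s['tcp_pos'][:2])@np.c_[u,n]).round(2)
# -x rims (bottom of circles): each along+7.5 = centre
for nm,v,z in (('up104',492,104),('up88',430,88),('leaf82',441,82),('leaf58',367,58),('low52',377,52)): print(nm,f(268,v,z)[0]+7.5*np.cos(np.pi/12)*1.0)
print('lat', f(137,350,104)[1],f(400,350,104)[1])
print('outer',f(268,578,104)[0]+14,f(43,340,104)[1],f(495,340,104)[1])
E
```

```text
up104 51.88444369716801
up88 52.794443697168006
leaf82 50.88444369716801
leaf58 52.77444369716801
low52 51.004443697168014
lat 8.3 -7.4
outer 53.21 13.89 -13.05
```

```bash
python3 - <<'E'
from h import *
import pickle
s=pickle.load(open('pics/j5.pkl','rb')); m=model('wrist',s)
w,x,y,z=s['tool_rot'];h=2*np.arctan2(y,x); u=np.array([np.cos(h),np.sin(h)]);n=np.array([-u[1],u[0]])
def f(a,b,z):
    q=onplane(m,[[a/4.2+250-.38,b/4.2+100-.38]],z)[0][:2]; return ((q-s['tcp_pos'][:2])@np.c_[u,n]).round(2)
for dz in (-.7,0,.7):
  print([ (nm,round(f(268,v,z)[0]+7.5*np.cos(np.pi/12),2)) for nm,v,z in (('up104',492,104),('up88',441,88),('leaf82',430,82+dz),('leaf58',377,58+dz),('low52',367,52))])
E
```

```text
[('up104', np.float64(51.88)), ('up88', np.float64(52.01)), ('leaf82', np.float64(51.57)), ('leaf58', np.float64(51.8)), ('low52', np.float64(51.89))]
[('up104', np.float64(51.88)), ('up88', np.float64(52.01)), ('leaf82', np.float64(51.69)), ('leaf58', np.float64(51.91)), ('low52', np.float64(51.89))]
[('up104', np.float64(51.88)), ('up88', np.float64(52.01)), ('leaf82', np.float64(51.82)), ('leaf58', np.float64(52.02)), ('low52', np.float64(51.89))]
```

```bash
python3 -c "
import numpy as np,cv2
p=np.load('pics/j5_p.npy'); cv2.imwrite('pics/j5y.png',cv2.convertScaleAbs(cv2.resize(p[150:222,278:350],None,fx=8,fy=8,interpolation=cv2.INTER_CUBIC),alpha=2.2))"
```

```text
(no output)
```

View pics/j5y.png

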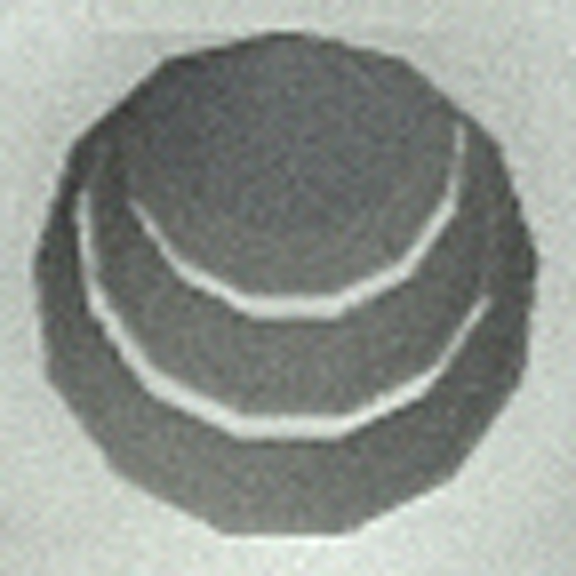

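{"fn": "drive_tool", "kwargs": {
  "rotation": [
    [0, 0, 0],
    [0, 0, 0],
    [0, 0, 0],
    [0, 0, 0],
    [0, 0, 0]
  ],
  "delta_pos": [
    [-0.0003, 0.0001, 0],
    [-0.0003, 0.0001, 0],
    [-0.0003, 0.0001, 0],
    [-0.0003, 0.0001, 0],
    [-0.0003, 0.0001, 0]
  ],
  "jaw": [1, 1, 1, 1, 1]
}}

```text
t: 9.93
tcp_pos: [567.2, 178.1, 241.4]
tool_rot: [-0.0, 0.584, 0.812, -0.0]
contact_force: [-0.5, -0.8, -2.5]
width: 0.11
```

```bash
python3 shot.py j6; python3 -c "
import numpy as np,cv2
p=np.load('pics/j6_p.npy'); cv2.imwrite('pics/j6y.png',cv2.convertScaleAbs(cv2.resize(p[150:222,278:350],None,fx=8,fy=8,interpolation=cv2.INTER_CUBIC),alpha=2.2))
from h import *
p,d=optics.camera('scene'); cv2.imwrite('pics/s6.png',cv2.convertScaleAbs(p[:,:,::-1],alpha=1.4))
p,d=optics.camera('top'); cv2.imwrite('pics/t6.png',cv2.convertScaleAbs(p[:,:,::-1],alpha=1.4))"
```

```text
9.9333 [567.24 178.11 241.37] heading 108.56 [-0.      0.5838  0.8119 -0.    ] [ 0.001  0.001  0.001 -0.     0.001 -0.   ] [-0.53 -0.77 -2.53] [-0.001  0.022  0.02 ] 0.10993172839640548
```

View pics/j6y.png

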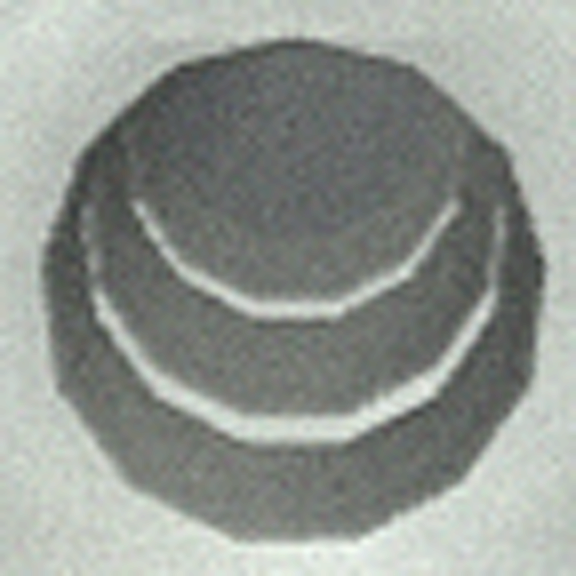

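View pics/s6.png

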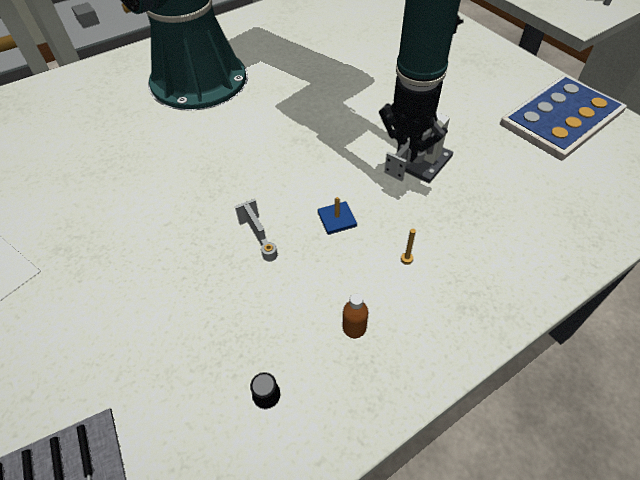

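```bash
python3 -c "
from station import ctrl
print(ctrl.sign_off())"
```

```text
the job is handed in; nothing more can be done
None
```

I gripped the open-bored leaf and tried it on the gauge pin. I then lifted it off and brought it into the jamb, where the gripper is still holding it. The job was handed in about 10 s into the 51 s allowed.

- **Gauge pin:** the knuckle went down until its bottom was about 21 mm above the table, so its top was at about 45 mm on the 62 mm pin. There was no contact force beyond the leaf's own weight.
- **Alignment:** the last wrist-camera view down the bores shows the three holes in line. The crescents between them are symmetric, and I estimate the offset at about 0.2 mm or less.
- **Height and force:** the leaf's bottom is at about 58 mm, so there is roughly 6 mm of play under and over the knuckle. The measured sideways force is about 1 N, which is within noise, so it is at most lightly touching the seat. I did not separately confirm contact with the seat.
- **Bystanders:** in the final scene picture the hinge pin, bottle, loupe and bushed leaf are where they stood.

Two readings disagreed slightly. The wrist depth ran about 0.7 mm high on known heights, so I corrected for it. The force read 6.7 N upward while I was gripping the leaf on the table, and that was gone after the lift.

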